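# Plate into the nest, fullest screw tin held ready

## Task

Set up the next plate for screwing down: take just the top plate off the stack, lay it flat in the nest of the machine bed and let go of it. Then find by feel which of the three identical closed screw tins is the heaviest, and finish while holding that tin still and upright over the middle of the plate, its bottom about 16 cm above the bench. Leave the other two tins standing upright on their mat, and the rest of the stack and the other things where they are.

Things in the scene. Friction and masses are not known exactly. Their poses are not given: they have to be found in the camera images.
- plate_top: the top one of a stack of three equal flat aluminium plates, 130 mm (its x) by 60 mm (its y) by 12 mm thick, 0.24 kg, with five dark holes. Origin at the centre of its underside, z up. The plates lie loose and flush on one another, long sides in line; the whole stack is 36 mm high
- plate_mid: the middle one of a stack of three equal flat aluminium plates, 130 mm (its x) by 60 mm (its y) by 12 mm thick, 0.24 kg, with five dark holes. Origin at the centre of its underside, z up. The plates lie loose and flush on one another, long sides in line; the whole stack is 36 mm high
- plate_low: the bottom one of a stack of three equal flat aluminium plates, 130 mm (its x) by 60 mm (its y) by 12 mm thick, 0.24 kg, with five dark holes. Origin at the centre of its underside, z up. The plates lie loose and flush on one another, long sides in line; the whole stack is 36 mm high
- bed_seat (a point): centre of the floor of the nest on the fixed aluminium bed (190 x 130 mm), 20 mm above the bench; x along the nest, z up. It takes one plate lengthways, either way round: 140 mm between end rails, 70 mm between four side stops (18 mm long, centred 50 mm either side of the middle; sides open for 82 mm between). Rails and stops are 7 mm high, screw heads 3 mm more
- tin_1: closed round tin of plain sheet steel, 58 mm in diameter, 80 mm tall, lid fixed on; one of three that look exactly alike. Origin at the centre of its underside, z up its axis. It stands on the mat; the tins' axes are at least 95 mm apart. It weighs 0.15 to 0.76 kg; the heaviest weighs 0.62 kg or more, the other two 0.45 kg or less, and which is which changes each time
- tin_2: closed round tin of plain sheet steel, 58 mm in diameter, 80 mm tall, lid fixed on; one of three that look exactly alike. Origin at the centre of its underside, z up its axis. It stands on the mat; the tins' axes are at least 95 mm apart. It weighs 0.15 to 0.76 kg; the heaviest weighs 0.62 kg or more, the other two 0.45 kg or less, and which is which changes each time
- tin_3: closed round tin of plain sheet steel, 58 mm in diameter, 80 mm tall, lid fixed on; one of three that look exactly alike. Origin at the centre of its underside, z up its axis. It stands on the mat; the tins' axes are at least 95 mm apart. It weighs 0.15 to 0.76 kg; the heaviest weighs 0.62 kg or more, the other two 0.45 kg or less, and which is which changes each time
- mat: flat dark rubber mat fixed to the bench, 240 mm square, 3 mm thick; origin at the centre of its underside. The three tins stand on it
- air_cylinder: bystander: loose aluminium air cylinder block, 55 by 125 mm, 34 mm tall, with rods at one end and two brass fittings; origin at the centre of its underside
- driver: bystander: loose black-handled screwdriver lying on the bench; about 0.2 m long, under 35 mm high; origin on its underside, x from handle to tip
- bearing: bystander: loose dark steel bearing block with a short shaft, foot 70 by 45 mm, 54 mm tall; origin at the centre of its underside
Things that resemble listed ones, but are neither listed nor needed, are in the scene too. Leave any purple look-alike of the plate_top alone.

How it is judged:
On the way, in this order (a step that is already met when the one before it is completed fails the run):
1. the top plate lies flat in the nest, let go of (horizontal distance between plate_top and bed_seat below 0.01 m and z of plate_top in the frame of bed_seat between -0.003 and 0.003 m and angle between plate_top's own z axis and vertical below 0.05 rad and angle between the x axis of plate_top and the x axis of bed_seat, either way round below 0.15 rad and contact force between plate_top and the fingers below 0.3 N), for 0.2 s.
2. the heaviest tin is held up over the plate (((height (world z) of tin_1 between 0.12 and 0.22 m and horizontal distance between tin_1 and bed_seat below 0.06 m and angle between tin_1's own z axis and vertical below 0.25 rad and linear speed of tin_1 below 0.03 m/s and contact force between tin_1 and the fingers above 1 N and angle between each of tin_2, tin_3's own z axis and vertical below 0.1 rad and contact force between tin_2 and mat between 1 and 5.2 N and contact force between tin_3 and mat between 1 and 5.2 N) or (height (world z) of tin_2 between 0.12 and 0.22 m and horizontal distance between tin_2 and bed_seat below 0.06 m and angle between tin_2's own z axis and vertical below 0.25 rad and linear speed of tin_2 below 0.03 m/s and contact force between tin_2 and the fingers above 1 N and angle between each of tin_1, tin_3's own z axis and vertical below 0.1 rad and contact force between tin_1 and mat between 1 and 5.2 N and contact force between tin_3 and mat between 1 and 5.2 N) or (height (world z) of tin_3 between 0.12 and 0.22 m and horizontal distance between tin_3 and bed_seat below 0.06 m and angle between tin_3's own z axis and vertical below 0.25 rad and linear speed of tin_3 below 0.03 m/s and contact force between tin_3 and the fingers above 1 N and angle between each of tin_1, tin_2's own z axis and vertical below 0.1 rad and contact force between tin_1 and mat between 1 and 5.2 N and contact force between tin_2 and mat between 1 and 5.2 N))), for 0.3 s.
At the end, for the whole second after the job is handed in: Top plate in the nest (centre within 10 mm, height 3 mm, turn 0.15 rad, flat); heaviest tin held still by the fingers, underside 120-220 mm above the bench, within 60 mm of the nest centre, tilt < 0.25 rad; other tins upright on the mat, each lighter than 5.2 N; lower plates moved < 30 mm (horizontal distance between plate_top and bed_seat below 0.01 m and z of plate_top in the frame of bed_seat between -0.003 and 0.003 m and angle between plate_top's own z axis and vertical below 0.05 rad and angle between the x axis of plate_top and the x axis of bed_seat, either way round below 0.15 rad and ((height (world z) of tin_1 between 0.12 and 0.22 m and horizontal distance between tin_1 and bed_seat below 0.06 m and angle between tin_1's own z axis and vertical below 0.25 rad and linear speed of tin_1 below 0.03 m/s and contact force between tin_1 and the fingers above 1 N and angle between each of tin_2, tin_3's own z axis and vertical below 0.1 rad and contact force between tin_2 and mat between 1 and 5.2 N and contact force between tin_3 and mat between 1 and 5.2 N) or (height (world z) of tin_2 between 0.12 and 0.22 m and horizontal distance between tin_2 and bed_seat below 0.06 m and angle between tin_2's own z axis and vertical below 0.25 rad and linear speed of tin_2 below 0.03 m/s and contact force between tin_2 and the fingers above 1 N and angle between each of tin_1, tin_3's own z axis and vertical below 0.1 rad and contact force between tin_1 and mat between 1 and 5.2 N and contact force between tin_3 and mat between 1 and 5.2 N) or (height (world z) of tin_3 between 0.12 and 0.22 m and horizontal distance between tin_3 and bed_seat below 0.06 m and angle between tin_3's own z axis and vertical below 0.25 rad and linear speed of tin_3 below 0.03 m/s and contact force between tin_3 and the fingers above 1 N and angle between each of tin_1, tin_2's own z axis and vertical below 0.1 rad and contact force between tin_1 and mat between 1 and 5.2 N and contact force between tin_2 and mat between 1 and 5.2 N)) and distance of each of plate_mid, plate_low from where it was at the start of the episode below 0.03 m); the arm keeps its last pose, push and grip.
It fails at once if the small air cylinder is moved more than 30 mm (distance of air_cylinder from where it was at the start of the episode above 0.03 m).
It fails at once if the screwdriver is moved more than 30 mm (distance of driver from where it was at the start of the episode above 0.03 m).
It fails at once if the bearing block is moved more than 30 mm (distance of bearing from where it was at the start of the episode above 0.03 m).
It fails at once if a tin is tipped over (angle between any of tin_1, tin_2, tin_3's own z axis and vertical above 0.8 rad).
It also fails if it takes over 70 s, if anything falls off the work surface, if the arm or the gripper's body presses on something with over 40 N, if the wrist force passes 120 N, or if a joint passes its speed limit or range.

## Robot

A 6-joint arm with a two-finger parallel gripper is mounted at the origin on the work surface. World frame = base frame: x ahead of the robot, y to its left, z up, the work surface at z = 0. Lengths are in m, angles in rad, forces in N, time in s.
With the tool pointing down it reaches from about 0.35 to 0.775 m from the base axis. Payload 7.3 kg.
Tool frame: the origin (TCP) lies midway between the tips of the shut fingers; the grasp point (between the pads) lies 19 mm behind it; z points along the fingers, y is the direction in which the jaws open and shut (so a half turn about z gives the same grasp; the last joint's range is limited). The gripper opens to 92 mm and grips with 3 to 60 N. Pads are 19 mm wide; open, the fingers measure 130 mm over their backs; the gripper's body (75 mm by 190 mm) begins 47 mm behind the grasp point.
Start: joints at [1.074, 0.342, 1.524, -0, 1.275, -0.146], TCP at [0.18, 0.493, 0.203] pointing down, gripper open.
Joint ranges: [-2.53, 2.53], [-0.77, 2.02], [0.04, 2.7], [-1, 4.14], [0.28, 2.66], [-3.11, 3.11]. Speed limits (rad/s): [2.57, 2.57, 3.14, 3.14, 3.14, 3.14].

## Interface

Orientations are given as [roll, pitch, yaw] about the fixed x, y, z axes, in that order (R = Rz(yaw) Ry(pitch) Rx(roll)).
In Python, from cell import status, eyes, job gives the robot as it stands.
- The arm moves only by the tool jog_arm, never from a script. Its argument "series" is a list of rows, each a list of 3 entries, a list of its own where there are three numbers: the gripper command: -1 is shut, 1 is fully open, values between are in proportion, then the shift along the tool's x, y, z in m, then the turn, a rotation vector about the tool's x, y, z in rad. In form: [[grip, [x, y, z], [ax, ay, az]], ...]. A call has 1 to 12 rows; each row is the pose to reach, as a shift and turn from the pose commanded when the call began, along the tool's axes at that moment; what a row does not reach only later rows make up. A row lasts 1/12 s, in which the tool goes at most 41.7 mm and 7.16 degrees, less where a joint would pass 70% of its speed; a pose out of reach is approached as far as the arm can. A call with a gripper value outside its range is refused whole. The fingers move at their own pace and stop on an object; "squeeze" is the grip in N (left out, the last holds). Time passes only in rows, so rows that repeat a pose let the fingers close. It gives the time, the measured TCP pose, the force and the opening at its end, in the units of the state.
- status.observe(): the state, without advancing time (a new reading comes with each control period).
- eyes.read_camera(name): name is "scene" or "top"; returns a dict with "img" (420x560x3 uint8, red, green, blue), "range_z" (420x560 float32, m along the optical axis (not along the pixel's ray), 0 where there is no reading), "camera_matrix" (3x3 intrinsics, pixels), "k1" (the pictures are not rectified: a ray, as slopes to the right and down, at radius r is drawn at 1 + k1 r^2 times it, then the intrinsics apply), "T" (4x4, takes a point from camera to world coordinates). Camera axes: x right, y down, z forward; pixel columns grow to the right and rows downward; lengths in m; the calibration is good to about 2 mm. A picture is of the moment at which its call begins.
- job.hand_in(): hands the job in, once; it reports no verdict.
The state is a dict: "time": time; "qpos": joint angles; "qvel": joint speeds; "joint_efforts": joint torques, N m; "tool_pos": TCP position; "tool_rot": TCP orientation; "contact_force": force on the tool from outside, world axes, zero at the start; "torque": the same for the moment, N m; "opening": finger opening in m.
Only numpy, scipy, OpenCV 4.12 (cv2) and the standard library are available. Lean on these libraries where they do the work, as an engineer would, in place of code of your own. Each camera call takes 0.05 s, during which the arm holds its last target.

## Working session

There is one attempt and no reset: what is moved stays moved. The work goes in short steps, Python scripts to look and compute and a tool call to move; the robot and the scene stay as the last step left them, time stands still between calls to the robot, and variables do not carry over. Pictures are saved under pics/ and viewed, and the job is handed in when it is done.

Besides the shell and the picture viewer there is one more tool, called as a command line: name --argument value ..., lists and objects as JSON in quotes. jog_arm: Moves the arm, as the interface text tells. Its arguments: {"type":"object","properties":{"series":{"type":"array","items":{"type":"array"}},"squeeze":{"type":"number"}},"required":["series"]}

```bash
mkdir -p pics; cat > h.py <<'E'
import numpy as np, cv2
from cell import status, eyes, job
def grab(n,tag):
    c=eyes.read_camera(n); np.savez(f'{n}_{tag}.npz',**c); cv2.imwrite(f'pics/{n}_{tag}.png',c['img'][:,:,::-1]); return c
def load(n,tag): return dict(np.load(f'{n}_{tag}.npz'))
def rays(c,uv):
    uv=np.asarray(uv,float).reshape(-1,1,2)
    d=np.array([float(c['k1']),0,0,0])
    # drawn = slope*(1+k1 r^2) == opencv model
    p=cv2.undistortPoints(uv,c['camera_matrix'],d)[:,0]
    return np.c_[p,np.ones(len(p))]
def onplane(c,uv,z):
    T=c['T']; r=rays(c,uv)@T[:3,:3].T; o=T[:3,3]
    return o+r*((z-o[2])/r[:,2])[:,None]
def cloud(c):
    h,w=c['range_z'].shape; u,v=np.meshgrid(np.arange(w),np.arange(h))
    r=rays(c,np.c_[u.ravel(),v.ravel()])*c['range_z'].reshape(-1,1)
    return (r@c['T'][:3,:3].T+c['T'][:3,3]).reshape(h,w,3)
E
python3 - <<'E'
from h import *
for n in('scene','top'):
    c=grab(n,'0'); print(n,c['T'].round(3).tolist(),c['k1'],c['camera_matrix'].tolist())
print(status.observe())
E
```

```text
scene [[-0.689, 0.435, -0.58, 1.222], [0.725, 0.411, -0.552, 0.576], [-0.001, -0.801, -0.599, 0.705], [0.0, 0.0, 0.0, 1.0]] -0.03095494141963537 [[536.0681558202804, 0.0, 282.9696395896744], [0.0, 536.0681558202804, 209.5445572563157], [0.0, 0.0, 1.0]]
top [[-0.001, -0.984, 0.181, 0.41], [-0.999, 0.007, 0.032, -0.064], [-0.033, -0.181, -0.983, 0.95], [0.0, 0.0, 0.0, 1.0]] -0.0891321724590595 [[440.9639217310465, 0.0, 276.97296479199844], [0.0, 440.9639217310465, 207.55197980529456], [0.0, 0.0, 1.0]]
{'time': 0.1, 'qpos': array([ 1.07400058e+00,  3.42629997e-01,  1.52488197e+00,  1.15153607e-05,
        1.27536609e+00, -1.46015123e-01]), 'qvel': array([ 0.00040548, -0.00019697, -0.00181983,  0.00041582, -0.00153587,
       -0.00059104]), 'joint_efforts': array([ 2.92061806e-03, -4.32004631e+01, -2.44694370e+01,  7.21009914e-02,
        5.26101503e-02, -8.95003222e-05]), 'tool_pos': array([0.18021381, 0.49271262, 0.20224022]), 'tool_rot': array([-3.14032253e+00, -1.97917380e-04,  2.79080854e+00]), 'contact_force': array([ 0.59813349,  0.64926016, -0.41720353]), 'torque': array([ 0.02050165, -0.00488551, -0.00863388]), 'opening': 0.09167726524299256}
```

View pics/top_0.png

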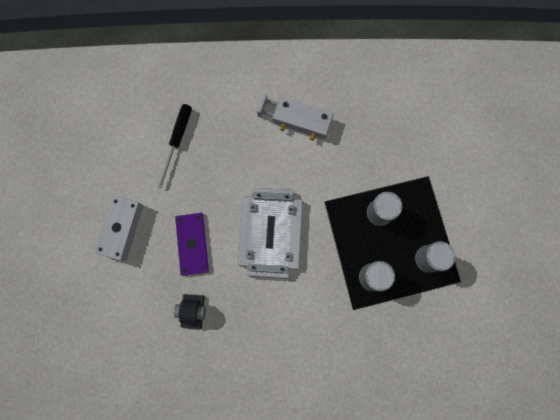

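View pics/scene_0.png

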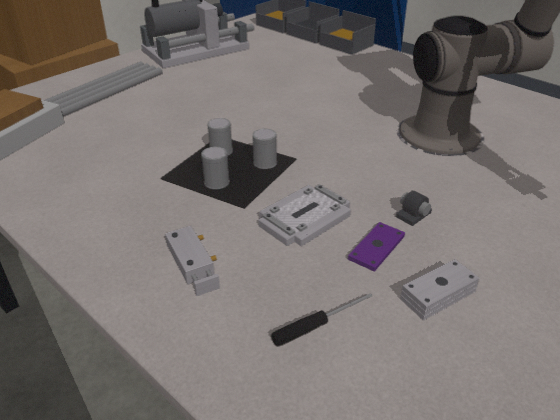

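The top view shows the grey stack at (120,229), with five holes and a thick side in the scene view at (440,288). The purple one-hole look-alike is at (192,244). The bed is at (270,233), and the tins are at (386,209), (378,276) and (438,257) on the mat. The grey five-hole pile fits plate_top. Next I'll measure and enlarge it.

```bash
python3 - <<'E'
from h import *
c=load('top','0'); P=cloud(c); z=P[...,2]; print('z table',np.median(z[300:400,50:150]))
def rect(mask,box,zp,name):
    x0,y0,x1,y1=box; m=np.zeros(mask.shape,np.uint8); m[y0:y1,x0:x1]=mask[y0:y1,x0:x1]
    cs,_=cv2.findContours(m,cv2.RETR_EXTERNAL,cv2.CHAIN_APPROX_NONE); k=max(cs,key=cv2.contourArea)
    w=onplane(c,k[:,0],zp)[:,:2]; (cx,cy),s,a=cv2.minAreaRect((w*1000).astype(np.float32))
    print(name,round(cx,1),round(cy,1),np.round(s,1),round(a,2), 'cloud z',np.median(z[m>0])); return k
rect((z>.028)&(z<.05),(80,180,160,280),.036,'stack')
g=c['img'].astype(int).sum(2)
rect((z>.010)&(z<.06),(225,170,320,300),.02,'bed')
for nm,b in (('a',(355,180,410,235)),('b',(350,250,402,305)),('c',(408,230,465,285))):
    m=np.zeros(z.shape,bool); m[b[1]:b[3],b[0]:b[2]]=True; m&=(z>.074)&(z<.095)
    cs,_=cv2.findContours(m.astype(np.uint8),0,cv2.CHAIN_APPROX_NONE); k=max(cs,key=cv2.contourArea)
    w=onplane(c,k[:,0],.083)[:,:2]; print(nm,cv2.minEnclosingCircle((w*1000).astype(np.float32)),np.median(z[m]),m.sum())
im=c['img'][:,:,::-1]
cv2.imwrite('pics/crop1.png',np.hstack([cv2.resize(im[185:275,80:160],None,fx=5,fy=5),cv2.resize(im[185:285,230:310],(360,450))]))
E
```

```text
z table -0.000661483774330951
stack 537.9 308.1 [ 63.3 129.9] 74.26 cloud z 0.03524697686852579
bed 528.5 -18.3 [129.3 189.7] 86.42 cloud z 0.019237216574544136
a ((571.8395385742188, -256.0955505371094), 29.866479873657227) 0.08170698409035199 674
b ((433.738037109375, -234.76417541503906), 29.215185165405273) 0.08176957398310525 683
c ((470.4989318847656, -356.7812805175781), 29.700929641723633) 0.08183385262200643 682
```

View pics/crop1.png

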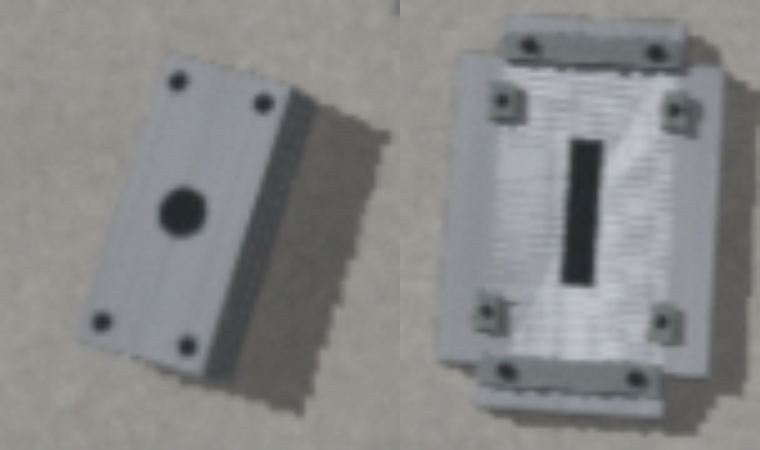

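The crop confirms that the grey five-hole stack is the one meant, and that the nest is empty. I'll refine with the holes and screws in both views.

```bash
cat >> h.py <<'E'
from scipy.spatial.transform import Rotation as Ro
def go(xyz,yaw):
    s=status.observe(); R0=Ro.from_euler('xyz',s['tool_rot']); R1=Ro.from_euler('xyz',[np.pi,0,yaw])
    print('t',round(s['time'],2),'pos',s['tool_pos'].round(4),'rot',s['tool_rot'].round(4),'shift',R0.inv().apply(np.array(xyz)-s['tool_pos']).round(4),'turn',(R0.inv()*R1).as_rotvec().round(4),'F',s['contact_force'].round(2),'op',round(s['opening'],4))
E
python3 - <<'E'
from h import *
def dark(c,box,zp,thr,name,amin=3):
    x0,y0,x1,y1=box; g=cv2.cvtColor(c['img'],cv2.COLOR_RGB2GRAY)
    m=np.zeros(g.shape,np.uint8); m[y0:y1,x0:x1]=(g[y0:y1,x0:x1]<thr)
    n,l,st,ce=cv2.connectedComponentsWithStats(m)
    for i in range(1,n):
        if st[i,4]>=amin: print(name,ce[i].round(1),st[i,4],(onplane(c,ce[i],zp)[0,:2]*1000).round(1))
t=load('top','0'); s=load('scene','0')
dark(t,(98,193,138,263),.036,60,'stack')
dark(t,(262,205,278,260),.02,60,'slot')
dark(t,(240,185,302,275),.03,60,'screw')
dark(s,(405,262,475,300),.036,60,'Sstack')
dark(s,(285,195,325,225),.02,60,'Sslot')
dark(s,(255,180,352,240),.03,60,'Sscrew')
for n,c in(('t',t),('s',s)):
    P=cloud(c); q=P.reshape(-1,3)
    for x,y in((.572,-.256),(.434,-.235),(.470,-.357)):
        k=q[(np.hypot(q[:,0]-x,q[:,1]-y)<.04)&(q[:,2]>.075)&(q[:,2]<.09)]
        print(n,cv2.minEnclosingCircle((k[:,:2]*1000).astype(np.float32)),k.mean(0).round(4))
    k=q[(np.abs(q[:,0]-.538)<.08)&(abs(q[:,1]-.308)<.06)&(q[:,2]>.031)&(q[:,2]<.045)]
    print(n,cv2.minAreaRect((k[:,:2]*1000).astype(np.float32)),k.mean(0))
    k=q[(np.abs(q[:,0]-.5285)<.12)&(abs(q[:,1]+.0183)<.09)&(q[:,2]>.012)&(q[:,2]<.04)]
    print(n,cv2.minAreaRect((k[:,:2]*1000).astype(np.float32)),np.median(k[:,2]))
go([.538,.308,.13],2.867)
E
```

```text
stack [115. 201.] 5 [594.8 316.5]
stack [132.2 205.4] 5 [584.8 277.4]
stack [116.1 226.9] 57 [538.2 310.5]
stack [100. 249.] 5 [490.7 343.1]
stack [117. 254.] 5 [480.2 304.8]
slot [270. 232.] 178 [528.2 -19.2]
screw [258.6 194.8] 5 [607.    4.8]
screw [286.4 196.3] 7 [603.3 -54.6]
screw [252.3 206.7] 3 [581.3  18. ]
screw [270. 232.] 178 [526.9 -19.6]
screw [253. 267.] 7 [453.8  15.6]
screw [281.8 268.8] 6 [449.9 -44.3]
Sslot [304. 209.] 3 [526.1 -24.7]
Sscrew [261.  185.6] 177 [ 537.  -144.2]
Sscrew [304. 209.] 3 [536.3 -16. ]
Sscrew [288. 229.] 3 [608.5   5.4]
t ((572.3572998046875, -257.42205810546875), 29.843584060668945) [ 0.5719 -0.2567  0.0817]
t ((433.1601257324219, -236.11026000976562), 29.196897506713867) [ 0.4336 -0.2349  0.0818]
t ((470.3836669921875, -358.0728454589844), 29.57900619506836) [ 0.4706 -0.3572  0.0817]
t ((538.33837890625, 309.7725524902344), (61.58722686767578, 129.52430725097656), 74.84491729736328) [0.53755858 0.30957256 0.03526063]
t ((529.0413208007812, -18.055252075195312), (130.07958984375, 190.47720336914062), 86.42671966552734) 0.019237406390160416
s ((570.914306640625, -256.3908996582031), 31.10289192199707) [ 0.5753 -0.2526  0.0831]
s ((435.183837890625, -237.37977600097656), 32.23675537109375) [ 0.4385 -0.2334  0.0831]
s ((471.3853454589844, -357.8639221191406), 31.576637268066406) [ 0.4741 -0.3528  0.0833]
s ((537.3385009765625, 309.2298278808594), (62.2056770324707, 133.06570434570312), 75.05106353759766) [0.54139446 0.31013601 0.03718443]
s ((528.6343994140625, -21.192153930664062), (133.48870849609375, 193.4860076904297), 87.30773162841797) 0.02156410760071792
t 0.1 pos [0.1802 0.4927 0.2022] rot [-3.1403e+00 -2.0000e-04  2.7908e+00] shift [-0.3995 -0.0504  0.0722] turn [-0.0013 -0.0002 -0.0762] F [ 0.6   0.65 -0.42] op 0.0917
```

jog_arm --series '[[1,[-0.04,-0.005,0.0],[0,0,-0.02]],[1,[-0.08,-0.01,0.0],[0,0,-0.04]],[1,[-0.12,-0.015,0.0],[0,0,-0.06]],[1,[-0.16,-0.02,0.0],[0,0,-0.09]],[1,[-0.2,-0.025,0.0],[0,0,-0.09]],[1,[-0.24,-0.03,0.02],[0,0,-0.09]],[1,[-0.28,-0.036,0.04],[0,0,-0.09]],[1,[-0.32,-0.041,0.06],[0,0,-0.09]],[1,[-0.36,-0.047,0.07],[0,0,-0.09]],[1,[-0.399,-0.052,0.07],[0,0,-0.09]],[1,[-0.399,-0.052,0.07],[0,0,-0.09]],[1,[-0.399,-0.052,0.07],[0,0,-0.09]]]'

```text
time: 1.1
tool_pos: [0.5391, 0.305, 0.1315]
tool_rot: [-3.141, -0.001, 2.877]
contact_force: [-0.3, -0.0, -0.8]
opening: 0.0918
```

```bash
python3 - <<'E'
from h import *
go([.538,.310,.0285],2.8815)
E
```

```text
t 1.1 pos [0.5391 0.305  0.1315] rot [-3.1406e+00 -9.0000e-04  2.8768e+00] shift [0.0023 0.0046 0.103 ] turn [-0.001  -0.0009 -0.0047] F [-0.33 -0.   -0.85] op 0.0918
```

jog_arm --series '[[1,[0.002,0.0045,0.03],[0,0,-0.005]],[1,[0.002,0.0045,0.055],[0,0,-0.005]],[1,[0.002,0.0045,0.075],[0,0,-0.005]],[1,[0.002,0.0045,0.085],[0,0,-0.005]],[1,[0.002,0.0045,0.085],[0,0,-0.005]],[1,[0.002,0.0045,0.085],[0,0,-0.005]]]'

```text
time: 1.6
tool_pos: [0.5359, 0.3127, 0.0484]
tool_rot: [3.141, -0.0, 2.887]
contact_force: [0.2, -0.5, 0.5]
opening: 0.0916
```

```bash
python3 - <<'E'
from h import *
go([.538,.310,.0285],2.8815)
c=grab('scene','1'); cv2.imwrite('pics/crop2.png',cv2.resize(c['img'][200:340,360:520,::-1],None,fx=4,fy=4))
E
```

```text
t 1.6 pos [0.5359 0.3127 0.0484] rot [ 3.1414e+00 -1.0000e-04  2.8868e+00] shift [-0.0027 -0.0021  0.0199] turn [ 0.0002 -0.0001  0.0053] F [ 0.21 -0.46  0.49] op 0.0916
```

View pics/crop2.png

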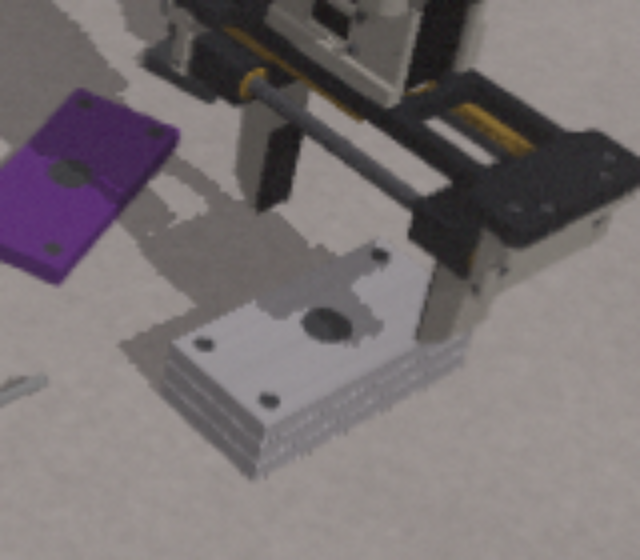

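The fingers straddle the top plate across its short side (near finger at crop (440,310)). Next I go down to the top plate's level.

jog_arm --series '[[1,[-0.0025,-0.002,0.01],[0,0,0.005]],[1,[-0.0025,-0.002,0.015],[0,0,0.005]],[1,[-0.0025,-0.002,0.0195],[0,0,0.005]],[1,[-0.0025,-0.002,0.0195],[0,0,0.005]],[1,[-0.0025,-0.002,0.0195],[0,0,0.005]]]'

```text
time: 2.07
tool_pos: [0.5382, 0.3093, 0.028]
tool_rot: [-3.141, -0.001, 2.881]
contact_force: [0.3, 0.0, -0.2]
opening: 0.092
```

```bash
python3 - <<'E'
from h import *
go([.538,.310,.0285],2.8815)
E
```

```text
t 2.07 pos [0.5382 0.3093 0.028 ] rot [-3.1413e+00 -5.0000e-04  2.8806e+00] shift [ 0.0004  0.0006 -0.0005] turn [-0.0003 -0.0005 -0.0009] F [ 0.31  0.05 -0.21] op 0.092
```

jog_arm --series '[[0.3,[0,0.0005,0],[0,0,0]],[0.2,[0,0.0005,0],[0,0,0]],[-1,[0,0.0005,0],[0,0,0]],[-1,[0,0.0005,0],[0,0,0]],[-1,[0,0.0005,0],[0,0,0]],[-1,[0,0.0005,0],[0,0,0]],[-1,[0,0.0005,0],[0,0,0]],[-1,[0,0.0005,0],[0,0,0]],[-1,[0,0.0005,0],[0,0,0]]]' --squeeze 25

```text
time: 2.82
tool_pos: [0.5385, 0.3099, 0.0284]
tool_rot: [3.141, 0.0, 2.881]
contact_force: [-0.4, -0.9, 0.4]
opening: 0.0367
```

jog_arm --series '[[-1,[0,0,-0.002],[0,0,0]],[-1,[0,0,-0.005],[0,0,0]],[-1,[0,0,-0.01],[0,0,0]],[-1,[0,0,-0.02],[0,0,0]],[-1,[0,0,-0.035],[0,0,0]],[-1,[0,0,-0.05],[0,0,0]],[-1,[0,0,-0.07],[0,0,0]],[-1,[0,0,-0.09],[0,0,0]],[-1,[0,0,-0.1],[0,0,0]],[-1,[0,0,-0.1],[0,0,0]]]'

```text
time: 3.65
tool_pos: [0.5401, 0.3106, 0.1318]
tool_rot: [3.138, 0.005, 2.881]
contact_force: [0.9, -0.2, -0.7]
opening: -0.0001
```

```bash
python3 - <<'E'
from h import *
go([.5285,-.019,.12],3.075)
c=grab('scene','2'); cv2.imwrite('pics/crop3.png',cv2.resize(c['img'][170:330,350:530,::-1],None,fx=3.5,fy=3.5))
E
```

```text
t 3.65 pos [0.5401 0.3106 0.1318] rot [3.1378 0.0048 2.8808] shift [-0.0737 -0.3215  0.011 ] turn [ 0.0033  0.0051 -0.1942] F [ 0.9  -0.23 -0.72] op -0.0001
```

View pics/crop3.png

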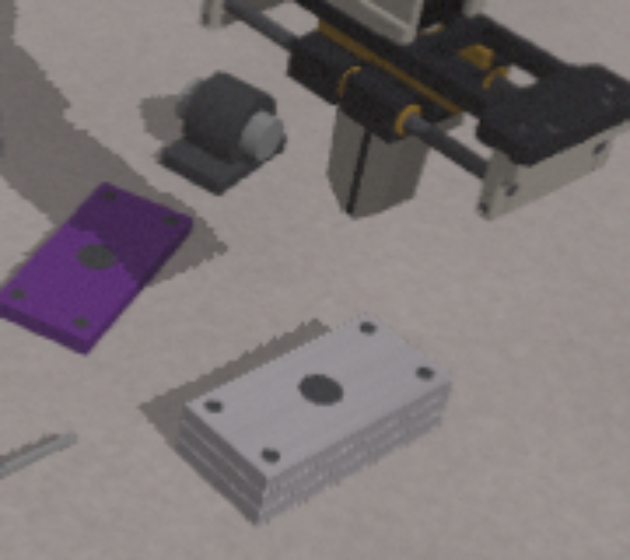

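The grasp missed: the stack still has three plates and the fingers shut empty. I need to check whether the stack moved and where the fingertips really are.

```bash
python3 - <<'E'
from h import *
c=load('scene','2'); P=cloud(c)
s0=load('scene','0')
q=P.reshape(-1,3)
k=q[(np.hypot(q[:,0]-.540,q[:,1]-.31)<.06)&(q[:,2]>.06)&(q[:,2]<.3)]
print(len(k),np.sort(k[:,2])[:20].round(4)); lo=k[k[:,2]<np.sort(k[:,2])[0]+.03]; print(lo.min(0),lo.max(0),lo.mean(0))
for n,d in(('0',s0),('2',c)):
    q=cloud(d).reshape(-1,3)
    k=q[(np.abs(q[:,0]-.538)<.09)&(abs(q[:,1]-.308)<.07)&(q[:,2]>.031)&(q[:,2]<.045)]
    print(n,cv2.minAreaRect((k[:,:2]*1000).astype(np.float32)),k.mean(0))
# fingers in frame 1 (tcp z .0484, pos .5359 .3127)
q=cloud(load('scene','1')).reshape(-1,3)
k=q[(np.hypot(q[:,0]-.536,q[:,1]-.313)<.09)&(q[:,2]>.0415)&(q[:,2]<.075)]
print(len(k),k.min(0),k.max(0)); 
for a in np.arange(.042,.075,.004):
    m=k[(k[:,2]>=a)&(k[:,2]<a+.004)]; print(round(a,3),len(m),m.mean(0).round(3) if len(m) else '')
E
```

```text
3662 [0.1561 0.1574 0.1583 0.1583 0.1585 0.1589 0.1592 0.1593 0.1595 0.1598
 0.1601 0.1606 0.1609 0.1613 0.1614 0.1615 0.1617 0.1619 0.1622 0.1625]
[0.5318107  0.2883143  0.15606999] [0.55489121 0.32879177 0.18600515] [0.54740432 0.31065084 0.17481559]
0 ((537.3385009765625, 309.2298278808594), (62.2056770324707, 133.06570434570312), 75.05106353759766) [0.54139446 0.31013601 0.03718443]
2 ((537.2583618164062, 308.7779541015625), (63.18462371826172, 134.1669921875), 75.50389862060547) [0.54137192 0.31003876 0.03711795]
8 [0.51531031 0.26054691 0.07188984] [0.55457205 0.35543677 0.074674  ]
0.042 0 
0.046 0 
0.05 0 
0.054 0 
0.058 0 
0.062 0 
0.066 0 
0.07 4 [0.533 0.287 0.073]
0.074 4 [0.536 0.286 0.074]
```

The stack hasn't moved. The tips are really about 24 mm higher than the reported TCP: in shut view they sit at z=.156 against a reported .132, and in the earlier view at .072 against .048. I'll correct for that and check again at an intermediate height.

jog_arm --series '[[1,[0.002,0,0.03],[0,0,0]],[1,[0.002,0,0.06],[0,0,0]],[1,[0.002,0,0.08],[0,0,0]],[1,[0.002,0,0.09],[0,0,0]],[1,[0.002,0,0.09],[0,0,0]],[1,[0.002,0,0.09],[0,0,0]],[1,[0.002,0,0.09],[0,0,0]],[1,[0.002,0,0.09],[0,0,0]]]'

```text
time: 4.37
tool_pos: [0.5375, 0.3108, 0.0399]
tool_rot: [3.14, 0.002, 2.881]
contact_force: [0.4, -0.2, 0.2]
opening: 0.0494
```

```bash
python3 - <<'E'
from h import *
go([.538,.310,.005],2.8815)
c=grab('scene','3'); cv2.imwrite('pics/crop4.png',cv2.resize(c['img'][200:340,360:520,::-1],None,fx=4,fy=4))
q=cloud(c).reshape(-1,3)
k=q[(np.hypot(q[:,0]-.538,q[:,1]-.31)<.09)&(q[:,2]>.041)&(q[:,2]<.085)]
for a in np.arange(.041,.085,.004):
    m=k[(k[:,2]>=a)&(k[:,2]<a+.004)]; print(round(a,3),len(m))
E
```

```text
t 4.37 pos [0.5375 0.3108 0.0399] rot [3.1398e+00 2.2000e-03 2.8808e+00] shift [-0.0006 -0.0008  0.0349] turn [ 0.0018  0.0022 -0.0007] F [ 0.37 -0.18  0.21] op 0.0494
0.041 1
0.045 0
0.049 0
0.053 0
0.057 0
0.061 1
0.065 19
0.069 27
0.073 37
0.077 48
0.081 55
```

View pics/crop4.png

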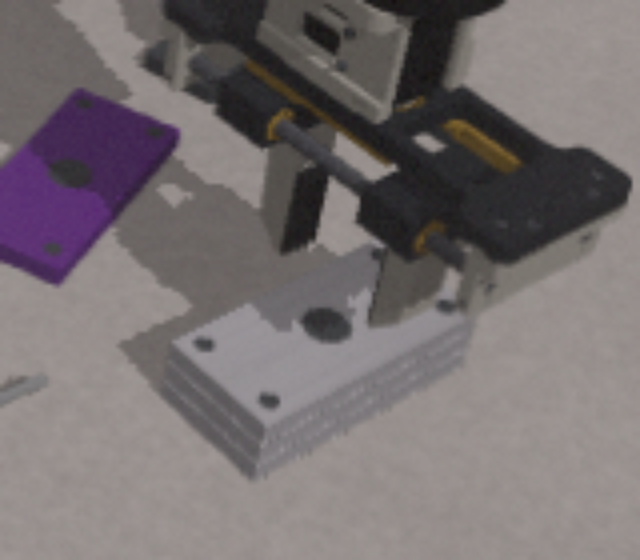

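Tips are near z≈0.064 with 0.040 reported, so the offset is about 24 mm and consistent. I'll open fully, then descend.

jog_arm --series '[[1,[-0.0005,-0.0005,0],[0.002,0.002,0]],[1,[-0.0005,-0.0005,0],[0.002,0.002,0]],[1,[-0.0005,-0.0005,0],[0.002,0.002,0]],[1,[-0.0005,-0.0005,0],[0.002,0.002,0]],[1,[-0.0005,-0.0005,0.003],[0.002,0.002,0]],[1,[-0.0005,-0.0005,0.01],[0.002,0.002,0]],[1,[-0.0005,-0.0005,0.02],[0.002,0.002,0]],[1,[-0.0005,-0.0005,0.027],[0.002,0.002,0]],[1,[-0.0005,-0.0005,0.033],[0.002,0.002,0]],[1,[-0.0005,-0.0005,0.0345],[0.002,0.002,0]],[1,[-0.0005,-0.0005,0.0345],[0.002,0.002,0]],[1,[-0.0005,-0.0005,0.0345],[0.002,0.002,0]]]'

```text
time: 5.42
tool_pos: [0.537, 0.3098, 0.0038]
tool_rot: [-3.14, -0.002, 2.881]
contact_force: [-0.5, 0.7, 0.4]
opening: 0.0921
```

```bash
python3 - <<'E'
from h import *
go([.538,.310,.005],2.8815)
c=grab('scene','4'); cv2.imwrite('pics/crop5.png',cv2.resize(c['img'][210:340,360:520,::-1],None,fx=5,fy=4.6))
q=cloud(c).reshape(-1,3)
k=q[(np.hypot(q[:,0]-.538,q[:,1]-.31)<.09)&(q[:,2]>.041)&(q[:,2]<.085)]
for a in np.arange(.041,.065,.004):
    m=k[(k[:,2]>=a)&(k[:,2]<a+.004)]; print(round(a,3),len(m))
E
```

```text
t 5.42 pos [0.537  0.3098 0.0038] rot [-3.1396e+00 -2.0000e-03  2.8808e+00] shift [-0.0009  0.0004 -0.0013] turn [-0.002  -0.002  -0.0007] F [-0.51  0.71  0.41] op 0.0921
0.041 41
0.045 54
0.049 48
0.053 53
0.057 47
0.061 42
```

View pics/crop5.png

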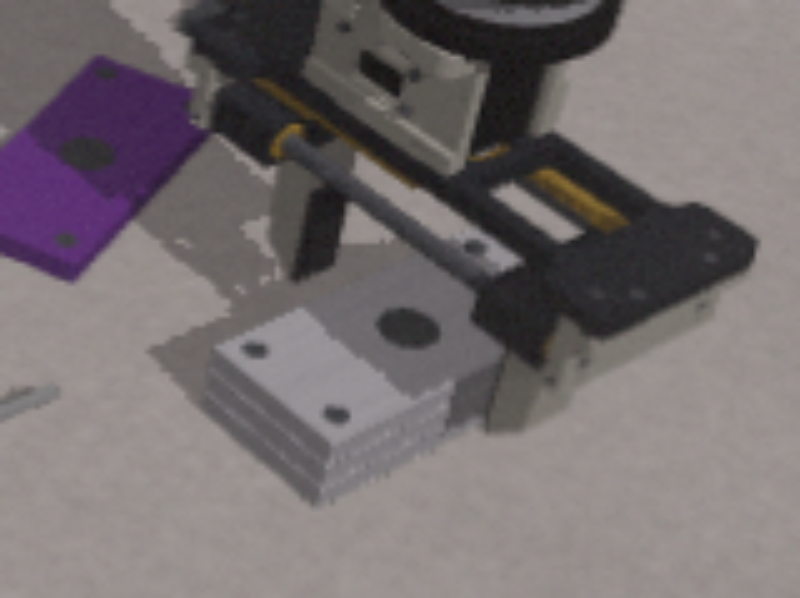

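```bash
python3 - <<'E'
from h import *
P=cloud(load('scene','4'))
for v in range(290,310,2): print(v,[tuple(P[v,u].round(3)) for u in (459,462,465,468)])
E
```

```text
290 [(np.float64(0.53), np.float64(0.341), np.float64(0.033)), (np.float64(0.559), np.float64(0.356), np.float64(0.064)), (np.float64(0.561), np.float64(0.361), np.float64(0.07)), (np.float64(0.562), np.float64(0.366), np.float64(0.074))]
292 [(np.float64(0.558), np.float64(0.352), np.float64(0.056)), (np.float64(0.558), np.float64(0.356), np.float64(0.059)), (np.float64(0.562), np.float64(0.363), np.float64(0.067)), (np.float64(0.59), np.float64(0.376), np.float64(0.097))]
294 [(np.float64(0.559), np.float64(0.353), np.float64(0.053)), (np.float64(0.558), np.float64(0.358), np.float64(0.056)), (np.float64(0.56), np.float64(0.363), np.float64(0.061)), (np.float64(0.563), np.float64(0.369), np.float64(0.067))]
296 [(np.float64(0.559), np.float64(0.354), np.float64(0.049)), (np.float64(0.56), np.float64(0.359), np.float64(0.053)), (np.float64(0.559), np.float64(0.364), np.float64(0.056)), (np.float64(0.561), np.float64(0.369), np.float64(0.061))]
298 [(np.float64(0.558), np.float64(0.354), np.float64(0.044)), (np.float64(0.561), np.float64(0.36), np.float64(0.05)), (np.float64(0.561), 
[... 590 characters left out ...]
(0.559), np.float64(0.358), np.float64(0.032)), (np.float64(0.561), np.float64(0.363), np.float64(0.038)), (np.float64(0.521), np.float64(0.355), np.float64(0.001)), (np.float64(0.518), np.float64(0.359), np.float64(0.001))]
306 [(np.float64(0.531), np.float64(0.349), np.float64(-0.001)), (np.float64(0.53), np.float64(0.354), np.float64(0.002)), (np.float64(0.525), np.float64(0.357), np.float64(0.0)), (np.float64(0.52), np.float64(0.361), np.float64(-0.001))]
308 [(np.float64(0.536), np.float64(0.352), np.float64(0.0)), (np.float64(0.534), np.float64(0.356), np.float64(0.001)), (np.float64(0.528), np.float64(0.36), np.float64(-0.0)), (np.float64(0.527), np.float64(0.364), np.float64(0.002))]
```

The tip is at z≈0.029, level with the top plate (0.024–0.036). I'll close on it.

jog_arm --series '[[-1,[0,0,-0.0005],[0,0,0]],[-1,[0,0,-0.0005],[0,0,0]],[-1,[0,0,-0.0005],[0,0,0]],[-1,[0,0,-0.0005],[0,0,0]],[-1,[0,0,-0.0005],[0,0,0]],[-1,[0,0,-0.0005],[0,0,0]],[-1,[0,0,-0.0005],[0,0,0]],[-1,[0,0,-0.0005],[0,0,0]]]' --squeeze 25

```text
time: 6.13
tool_pos: [0.537, 0.3099, 0.0045]
tool_rot: [-3.14, -0.002, 2.881]
contact_force: [-0.3, 0.5, 0.6]
opening: 0.0597
```

jog_arm --series '[[-1,[0,0,-0.001],[0,0,0]],[-1,[0,0,-0.003],[0,0,0]],[-1,[0,0,-0.006],[0,0,0]],[-1,[0,0,-0.01],[0,0,0]],[-1,[0,0,-0.02],[0,0,0]],[-1,[0,0,-0.03],[0,0,0]],[-1,[0,0,-0.03],[0,0,0]],[-1,[0,0,-0.03],[0,0,0]]]'

```text
time: 6.8
tool_pos: [0.5377, 0.3102, 0.0357]
tool_rot: [-3.141, -0.0, 2.881]
contact_force: [-0.8, -0.4, -3.7]
opening: 0.0595
```

```bash
python3 - <<'E'
from h import *
go([.5285,-.019,.12],3.075)
c=grab('scene','5'); cv2.imwrite('pics/crop6.png',cv2.resize(c['img'][200:340,350:530,::-1],None,fx=4,fy=4))
E
```

```text
t 6.8 pos [0.5377 0.3102 0.0357] rot [-3.1412 -0.      2.8808] shift [-0.0759 -0.3204 -0.0842] turn [-4.000e-04 -1.000e-04 -1.942e-01] F [-0.84 -0.41 -3.67] op 0.0595
```

View pics/crop6.png

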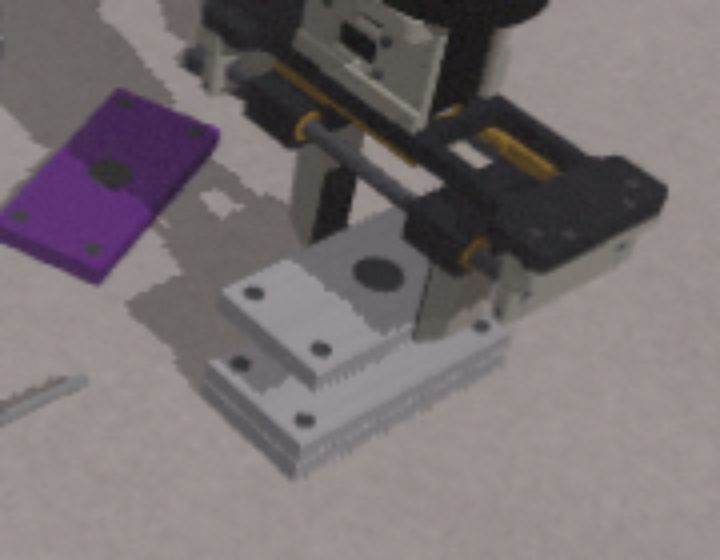

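Just one plate lifted, with two left at crop (350,400). Carrying it to the nest.

jog_arm --series '[[-1,[0,0,-0.03],[0,0,0]],[-1,[-0.005,-0.02,-0.055],[0,0,-0.02]],[-1,[-0.012,-0.05,-0.055],[0,0,-0.05]],[-1,[-0.021,-0.09,-0.055],[0,0,-0.08]],[-1,[-0.031,-0.13,-0.055],[0,0,-0.11]],[-1,[-0.04,-0.17,-0.055],[0,0,-0.14]],[-1,[-0.05,-0.21,-0.055],[0,0,-0.17]],[-1,[-0.06,-0.25,-0.055],[0,0,-0.194]],[-1,[-0.069,-0.29,-0.055],[0,0,-0.194]],[-1,[-0.074,-0.312,-0.055],[0,0,-0.194]],[-1,[-0.076,-0.32,-0.055],[0,0,-0.194]],[-1,[-0.076,-0.32,-0.055],[0,0,-0.194]]]'

```text
time: 7.85
tool_pos: [0.5279, -0.0207, 0.0896]
tool_rot: [-3.14, -0.003, 3.071]
contact_force: [0.4, 0.8, -2.1]
opening: 0.0594
```

jog_arm --series '[[-1,[0,0,0],[0,0,0]],[-1,[0,0,0],[0,0,0]],[-1,[0,0,0],[0,0,0]]]'

```text
time: 8.1
tool_pos: [0.528, -0.0173, 0.0897]
tool_rot: [-3.14, -0.003, 3.077]
contact_force: [-0.5, 0.1, -2.8]
opening: 0.0596
```

```bash
python3 - <<'E'
from h import *
go([.5285,-.019,.003],3.075)
c=grab('scene','6'); cv2.imwrite('pics/crop7.png',cv2.resize(c['img'][120:260,230:400,::-1],None,fx=4,fy=4))
t=grab('top','6'); q=cloud(t).reshape(-1,3)
cv2.imwrite('pics/crop7t.png',cv2.resize(t['img'][160:300,200:340,::-1],None,fx=4,fy=4))
E
```

```text
t 8.1 pos [ 0.528  -0.0173  0.0897] rot [-3.1404e+00 -2.6000e-03  3.0768e+00] shift [-0.0009 -0.0016  0.0867] turn [-0.0012 -0.0026  0.0018] F [-0.52  0.07 -2.75] op 0.0596
```

View pics/crop7.png

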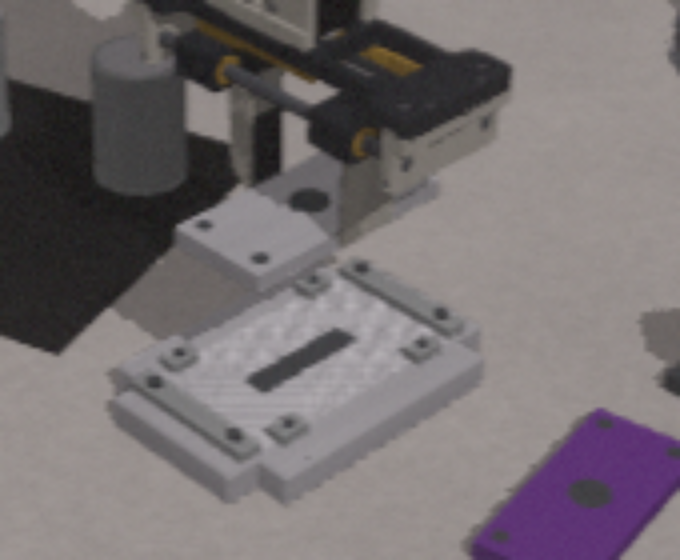

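View pics/crop7t.png

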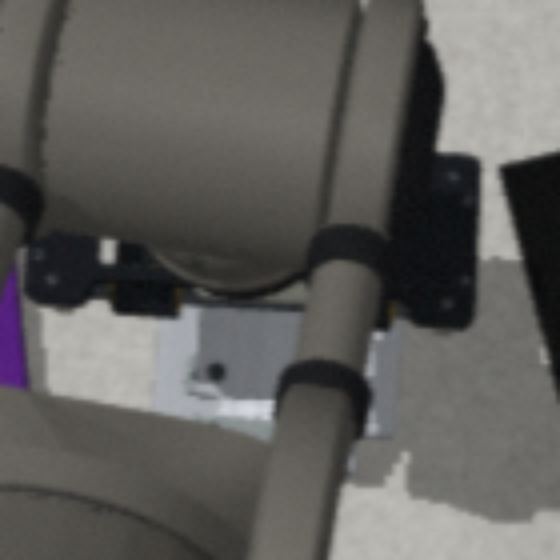

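```bash
python3 - <<'E'
from h import *
c=load('scene','6'); P=cloud(c)
print(onplane(c,[[307.5,170.2],[281,176.5],[294.7,184.5]],.121).round(4))
h=P[172:188,278:306].reshape(-1,3); h=h[(h[:,2]>.105)&(h[:,2]<.135)]; print(len(h),np.median(h,0)); A=np.c_[h[:,:2],np.ones(len(h))]; print(np.linalg.lstsq(A,h[:,2],rcond=None)[0])
E
```

```text
[[ 0.5261 -0.0183  0.121 ]
 [ 0.5796 -0.0411  0.121 ]
 [ 0.5818 -0.0023  0.121 ]]
427 [ 0.57355312 -0.01799268  0.12224442]
[-0.04120272 -0.01027034  0.14510312]
```

The plate is over the nest within about 2 mm. I'll lower it, then feel for the seat.

jog_arm --series '[[-1,[-0.0015,-0.0015,0.02],[0,0,0.002]],[-1,[-0.0015,-0.0015,0.04],[0,0,0.002]],[-1,[-0.0015,-0.0015,0.055],[0,0,0.002]],[-1,[-0.0015,-0.0015,0.068],[0,0,0.002]],[-1,[-0.0015,-0.0015,0.077],[0,0,0.002]],[-1,[-0.0015,-0.0015,0.08],[0,0,0.002]],[-1,[-0.0015,-0.0015,0.08],[0,0,0.002]],[-1,[-0.0015,-0.0015,0.08],[0,0,0.002]],[-1,[-0.0015,-0.0015,0.08],[0,0,0.002]]]'

```text
time: 8.95
tool_pos: [0.53, -0.0205, 0.0106]
tool_rot: [-3.14, -0.001, 3.073]
contact_force: [0.3, 0.0, -2.2]
opening: 0.0594
```

```bash
python3 - <<'E'
from h import *
go([.5285,-.019,.001],3.075)
c=grab('scene','7'); cv2.imwrite('pics/crop8.png',cv2.resize(c['img'][150:260,240:380,::-1],None,fx=5,fy=5))
E
```

```text
t 8.95 pos [ 0.53   -0.0205  0.0106] rot [-3.1399e+00 -7.0000e-04  3.0730e+00] shift [0.0016 0.0014 0.0096] turn [-0.0017 -0.0007 -0.002 ] F [ 0.34  0.03 -2.22] op 0.0594
```

View pics/crop8.png

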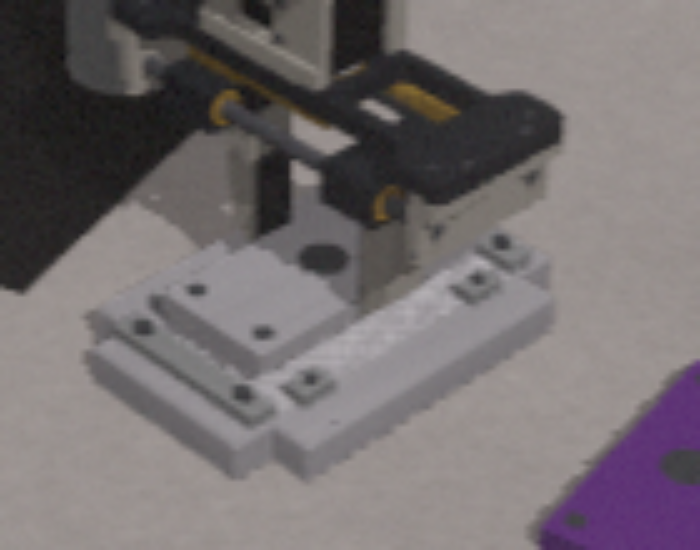

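```bash
python3 - <<'E'
from h import *
c=load('scene','7')
print(onplane(c,[[304.8,201.8],[279.2,207.8],[292.6,216.4]],.042).round(4))
# bed refs in same view at z=.03 : rail and stop screws
print(onplane(c,[[240+143/5,150+327/5],[240+243/5,150+393/5],[240+502/5,150+243/5]],.03).round(4))
E
```

```text
[[ 0.5284 -0.0211  0.042 ]
 [ 0.5807 -0.0456  0.042 ]
 [ 0.5832 -0.0055  0.042 ]]
[[ 0.6033 -0.0545  0.03  ]
 [ 0.6067  0.0054  0.03  ]
 [ 0.4541  0.0162  0.03  ]]
```

jog_arm --series '[[-1,[0,0.002,0.003],[0,0,0]],[-1,[0,0.002,0.006],[0,0,0]],[-1,[0,0.002,0.008],[0,0,0]],[-1,[0,0.002,0.008],[0,0,0]],[-1,[0,0.002,0.008],[0,0,0]]]'

```text
time: 9.42
tool_pos: [0.5292, -0.0185, 0.0016]
tool_rot: [-3.14, -0.003, 3.073]
contact_force: [-0.1, -0.3, -2.1]
opening: 0.0599
```

jog_arm --series '[[-1,[0,0,0.001],[0,0,0]],[-1,[0,0,0.002],[0,0,0]],[-1,[0,0,0.002],[0,0,0]]]'

```text
time: 9.67
tool_pos: [0.5296, -0.0186, 0.0004]
tool_rot: [-3.14, -0.002, 3.073]
contact_force: [-1.5, 1.1, 3.8]
opening: 0.0594
```

Contact is felt: the vertical force went from −2.1 to +3.8 N. Releasing.

jog_arm --series '[[0.7,[0,0,0],[0,0,0]],[0.7,[0,0,0],[0,0,0]],[0.7,[0,0,0],[0,0,0]],[0.7,[0,0,0],[0,0,0]],[0.7,[0,0,-0.01],[0,0,0]],[0.7,[0,0,-0.03],[0,0,0]],[0.7,[0,0,-0.06],[0,0,0]],[0.7,[0,0,-0.1],[0,0,0]],[1,[0,0,-0.14],[0,0,0]],[1,[0,0,-0.16],[0,0,0]],[1,[0,0,-0.16],[0,0,0]],[1,[0,0,-0.16],[0,0,0]]]'

```text
time: 10.67
tool_pos: [0.5304, -0.0184, 0.1616]
tool_rot: [-3.14, 0.001, 3.073]
contact_force: [-0.3, 0.4, -0.7]
opening: 0.0913
```

```bash
python3 - <<'E'
from h import *
go([.5285,-.019,.15],3.075)
c=grab('scene','8'); cv2.imwrite('pics/crop9.png',cv2.resize(c['img'][150:260,240:380,::-1],None,fx=5,fy=5))
q=cloud(c).reshape(-1,3); k=q[(abs(q[:,0]-.5285)<.055)&(abs(q[:,1]+.019)<.025)&(q[:,2]<.06)]
A=np.c_[k[:,:2],np.ones(len(k))]; print(len(k),np.median(k[:,2]),np.linalg.lstsq(A,k[:,2],rcond=None)[0])
E
```

```text
t 10.67 pos [ 0.5304 -0.0184  0.1616] rot [-3.1398e+00  1.2000e-03  3.0729e+00] shift [ 0.0018 -0.0007  0.0116] turn [-0.0018  0.0012 -0.0021] F [-0.26  0.36 -0.66] op 0.0913
723 0.03345546801869714 [-0.00319423 -0.00541043  0.03497808]
```

View pics/crop9.png

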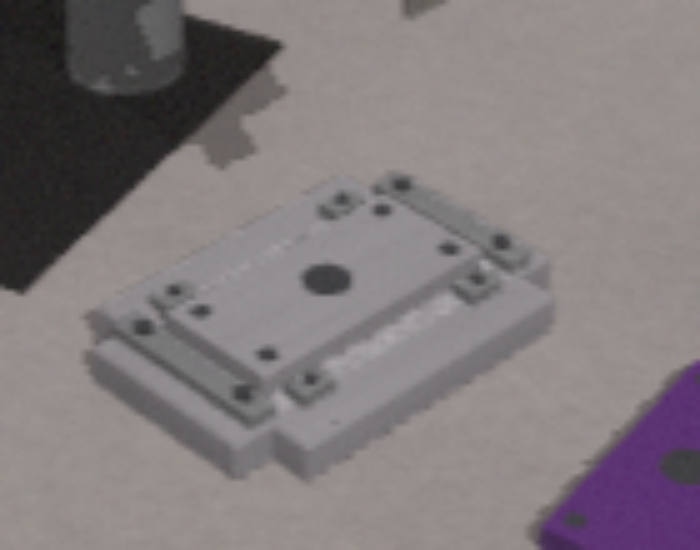

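The plate lies flat in the nest with even gaps, centre hole at crop (327,280). Next are the tins, starting with b at (.434,−.236).

```bash
python3 - <<'E'
from h import *
c=load('scene','8'); print(onplane(c,[[305.4,206.0]],.032).round(4))
go([.434,-.236,.13],3.073)
E
```

```text
[[ 0.5284 -0.0191  0.032 ]]
t 10.72 pos [ 0.5294 -0.0183  0.1599] rot [-3.1401e+00 -2.1000e-03  3.0728e+00] shift [ 0.0802 -0.2237  0.0305] turn [-0.0015 -0.0021 -0.0002] F [ 0.18  0.41 -0.51] op 0.0916
```

jog_arm --series '[[1,[0.013,-0.037,0],[0,0,0]],[1,[0.026,-0.074,0],[0,0,0]],[1,[0.039,-0.111,0],[0,0,0]],[1,[0.052,-0.148,0.01],[0,0,0]],[1,[0.066,-0.185,0.02],[0,0,0]],[1,[0.078,-0.217,0.03],[0,0,0]],[1,[0.08,-0.2235,0.03],[0,0,0]],[1,[0.08,-0.2235,0.03],[0,0,0]],[1,[0.08,-0.2235,0.03],[0,0,0]],[1,[0.08,-0.2235,0.03],[0,0,0]]]'

```text
time: 11.55
tool_pos: [0.4349, -0.2346, 0.1301]
tool_rot: [-3.141, -0.003, 3.074]
contact_force: [-0.1, 0.3, -0.2]
opening: 0.0919
```

```bash
python3 - <<'E'
from h import *
go([.434,-.236,.021],3.073)
E
```

```text
t 11.55 pos [ 0.4349 -0.2346  0.1301] rot [-3.1410e+00 -2.8000e-03  3.0738e+00] shift [ 0.0005 -0.0014  0.1091] turn [-0.0006 -0.0028  0.0008] F [-0.06  0.32 -0.17] op 0.0919
```

jog_arm --series '[[1,[0.0005,-0.001,0.03],[0,0,0]],[1,[0.0005,-0.001,0.055],[0,0,0]],[1,[0.0005,-0.001,0.075],[0,0,0]],[1,[0.0005,-0.001,0.09],[0,0,0]],[1,[0.0005,-0.001,0.095],[0,0,0]],[1,[0.0005,-0.001,0.095],[0,0,0]],[1,[0.0005,-0.001,0.095],[0,0,0]]]'

```text
time: 12.13
tool_pos: [0.4345, -0.2364, 0.0359]
tool_rot: [-3.14, -0.002, 3.074]
contact_force: [-0.5, -0.4, -0.1]
opening: 0.0921
```

```bash
python3 - <<'E'
from h import *
go([.434,-.236,.035],3.073)
c=grab('scene','9'); cv2.imwrite('pics/crop10.png',cv2.resize(c['img'][80:220,150:340,::-1],None,fx=4,fy=4))
E
```

```text
t 12.13 pos [ 0.4345 -0.2364  0.0359] rot [-3.1398e+00 -1.7000e-03  3.0743e+00] shift [0.0005 0.0004 0.0009] turn [-0.0018 -0.0017  0.0013] F [-0.46 -0.43 -0.13] op 0.0921
```

View pics/crop10.png

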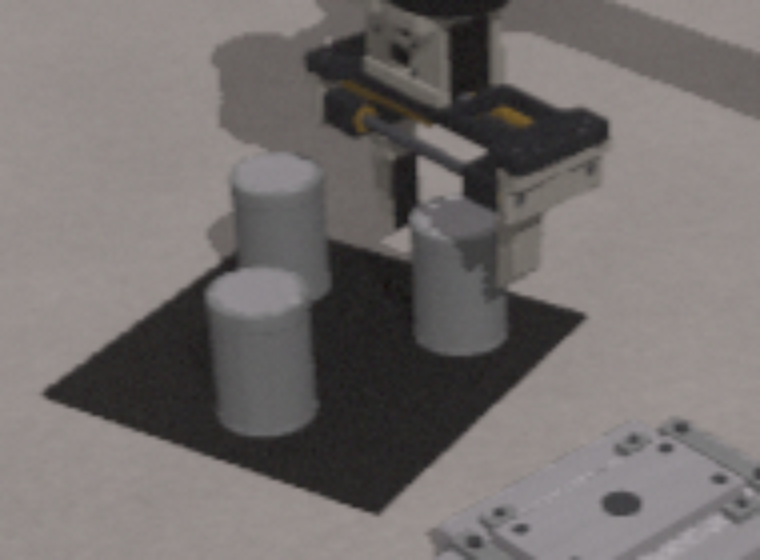

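Tin b is between the fingers with room under the body. I'll go 12 mm deeper, then close.

jog_arm --series '[[1,[0,0,0.006],[0,0,0]],[1,[0,0,0.012],[0,0,0]],[1,[0,0,0.012],[0,0,0]],[-1,[0,0,0.012],[0,0,0]],[-1,[0,0,0.012],[0,0,0]],[-1,[0,0,0.012],[0,0,0]],[-1,[0,0,0.012],[0,0,0]],[-1,[0,0,0.012],[0,0,0]],[-1,[0,0,0.012],[0,0,0]],[-1,[0,0,0.012],[0,0,0]],[-1,[0,0,0.012],[0,0,0]]]' --squeeze 40

```text
time: 13.1
tool_pos: [0.4337, -0.237, 0.0234]
tool_rot: [-3.14, -0.002, 3.073]
contact_force: [0.8, 1.0, 1.1]
opening: 0.0574
```

jog_arm --series '[[-1,[0,0,-0.003],[0,0,0]],[-1,[0,0,-0.008],[0,0,0]],[-1,[0,0,-0.015],[0,0,0]],[-1,[0,0,-0.02],[0,0,0]],[-1,[0,0,-0.02],[0,0,0]],[-1,[0,0,-0.02],[0,0,0]],[-1,[0,0,-0.02],[0,0,0]],[-1,[0,0,-0.02],[0,0,0]]]'

```text
time: 13.77
tool_pos: [0.4336, -0.2368, 0.0431]
tool_rot: [-3.14, -0.003, 3.073]
contact_force: [-0.3, -0.1, -1.6]
opening: 0.0573
```

jog_arm --series '[[-1,[0,0,0],[0,0,0]]]'

```text
time: 13.85
tool_pos: [0.4336, -0.2368, 0.0431]
tool_rot: [-3.14, -0.003, 3.073]
contact_force: [-0.1, -0.2, -1.8]
opening: 0.0574
```

jog_arm --series '[[-1,[0,0,0],[0,0,0]]]'

```text
time: 13.93
tool_pos: [0.4336, -0.2369, 0.0431]
tool_rot: [-3.14, -0.003, 3.073]
contact_force: [-1.4, 0.1, -1.8]
opening: 0.057
```

jog_arm --series '[[-1,[0,0,0],[0,0,0]]]'

```text
time: 14.02
tool_pos: [0.4337, -0.2369, 0.0431]
tool_rot: [-3.14, -0.003, 3.073]
contact_force: [-0.4, -0.2, -1.5]
opening: 0.0572
```

```bash
python3 - <<'E'
from h import *
print(status.observe()['joint_efforts'],status.observe()['torque'])
c=grab('scene','10'); cv2.imwrite('pics/crop11.png',cv2.resize(c['img'][80:220,150:340,::-1],None,fx=4,fy=4))
E
```

```text
[ 1.27253486e-03 -4.44296265e+01 -1.81604648e+01 -6.70062401e-02
  5.78287931e-02  3.47927398e-04] [ 0.0647398   0.00582698 -0.03616783]
```

View pics/crop11.png

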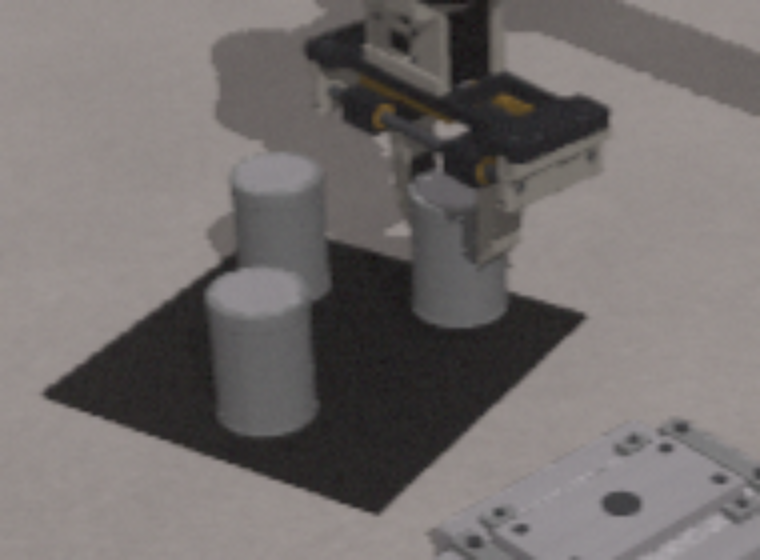

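Tin b is off the mat and weighs about 1.6 N, so it is light. Putting it back.

jog_arm --series '[[-1,[0,0,0.008],[0,0,0]],[-1,[0,0,0.014],[0,0,0]],[-1,[0,0,0.018],[0,0,0]],[-1,[0,0,0.0195],[0,0,0]],[-1,[0,0,0.0195],[0,0,0]],[-1,[0,0,0.0195],[0,0,0]]]'

```text
time: 14.57
tool_pos: [0.4336, -0.2369, 0.0235]
tool_rot: [-3.14, -0.003, 3.073]
contact_force: [0.6, 0.3, -1.9]
opening: 0.0571
```

jog_arm --series '[[1,[0,0,0],[0,0,0]],[1,[0,0,0],[0,0,0]],[1,[0,0,0],[0,0,0]],[1,[0,0,0],[0,0,0]],[1,[0,0,0],[0,0,0]],[1,[0,0,0],[0,0,0]],[1,[0,0,-0.01],[0,0,0]],[1,[0,0,-0.03],[0,0,0]],[1,[0,0,-0.06],[0,0,0]],[1,[0,0,-0.09],[0,0,0]],[1,[0,0,-0.11],[0,0,0]],[1,[0,0,-0.11],[0,0,0]]]'

```text
time: 15.57
tool_pos: [0.4362, -0.2385, 0.1389]
tool_rot: [-3.135, 0.005, 3.073]
contact_force: [1.2, -0.8, 0.7]
opening: 0.0919
```

```bash
python3 - <<'E'
from h import *
c=grab('scene','11'); cv2.imwrite('pics/crop12.png',cv2.resize(c['img'][80:220,150:340,::-1],None,fx=4,fy=4))
go([.572,-.2565,.13],3.073)
go([.470,-.357,.13],3.073)
E
```

```text
t 15.62 pos [ 0.4352 -0.2377  0.1366] rot [-3.1370e+00  2.4000e-03  3.0729e+00] shift [-0.1378 -0.0093  0.0069] turn [-0.0046  0.0024 -0.0001] F [ 0.44  0.48 -0.69] op 0.0919
t 15.62 pos [ 0.4352 -0.2377  0.1366] rot [-3.1370e+00  2.4000e-03  3.0729e+00] shift [-0.0429 -0.1166  0.0072] turn [-0.0046  0.0024 -0.0001] F [ 0.44  0.48 -0.69] op 0.0919
```

View pics/crop12.png

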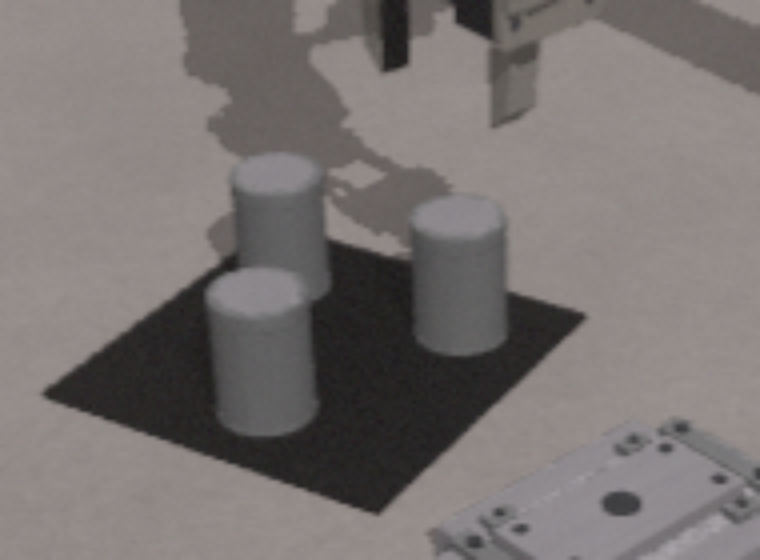

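Tin b stands upright at its place. Next is tin a at (.572,−.2565).

jog_arm --series '[[1,[-0.03,-0.002,0],[0,0,0]],[1,[-0.06,-0.004,0],[0,0,0]],[1,[-0.095,-0.006,0],[0,0,0]],[1,[-0.125,-0.008,0],[0,0,0]],[1,[-0.138,-0.0095,0.005],[0,0,0]],[1,[-0.138,-0.0095,0.005],[0,0,0]],[1,[-0.138,-0.0095,0.005],[0,0,0]],[1,[-0.138,-0.0095,0.005],[0,0,0]]]'

```text
time: 16.28
tool_pos: [0.5696, -0.2553, 0.1277]
tool_rot: [-3.141, -0.005, 3.073]
contact_force: [0.6, 0.1, 0.3]
opening: 0.0916
```

```bash
python3 - <<'E'
from h import *
go([.572,-.2565,.023],3.073)
E
```

```text
t 16.28 pos [ 0.5696 -0.2553  0.1277] rot [-3.1412 -0.0047  3.0727] shift [-0.003  -0.001   0.1047] turn [-0.0004 -0.0047 -0.0003] F [0.63 0.1  0.28] op 0.0916
```

jog_arm --series '[[1,[-0.002,-0.001,0.02],[0,0,0]],[1,[-0.002,-0.001,0.045],[0,0,0]],[1,[-0.002,-0.001,0.07],[0,0,0]],[1,[-0.002,-0.001,0.09],[0,0,0]],[1,[-0.002,-0.001,0.1],[0,0,0]],[1,[-0.002,-0.001,0.105],[0,0,0]],[1,[-0.002,-0.001,0.105],[0,0,0]],[1,[-0.002,-0.001,0.105],[0,0,0]],[1,[-0.002,-0.001,0.105],[0,0,0]]]'

```text
time: 17.03
tool_pos: [0.5734, -0.2576, 0.0251]
tool_rot: [-3.139, 0.0, 3.073]
contact_force: [-0.6, -1.3, 0.2]
opening: 0.0921
```

jog_arm --series '[[-1,[0,0,0],[0,0,0]],[-1,[0,0,0],[0,0,0]],[-1,[0,0,0],[0,0,0]],[-1,[0,0,0],[0,0,0]],[-1,[0,0,0],[0,0,0]],[-1,[0,0,0],[0,0,0]],[-1,[0,0,0],[0,0,0]],[-1,[0,0,0],[0,0,0]]]' --squeeze 40

```text
time: 17.7
tool_pos: [0.5728, -0.2577, 0.0237]
tool_rot: [-3.139, -0.002, 3.073]
contact_force: [-0.6, -2.6, 0.9]
opening: 0.0577
```

jog_arm --series '[[-1,[0,0,-0.003],[0,0,0]],[-1,[0,0,-0.008],[0,0,0]],[-1,[0,0,-0.015],[0,0,0]],[-1,[0,0,-0.02],[0,0,0]],[-1,[0,0,-0.02],[0,0,0]],[-1,[0,0,-0.02],[0,0,0]],[-1,[0,0,-0.02],[0,0,0]],[-1,[0,0,-0.02],[0,0,0]]]'

```text
time: 18.37
tool_pos: [0.5724, -0.2568, 0.0432]
tool_rot: [-3.141, -0.003, 3.073]
contact_force: [0.2, 0.5, -6.6]
opening: 0.0575
```

jog_arm --series '[[-1,[0,0,0],[0,0,0]]]'

```text
time: 18.45
tool_pos: [0.5724, -0.2569, 0.0431]
tool_rot: [-3.14, -0.003, 3.073]
contact_force: [0.8, 0.5, -6.6]
opening: 0.0577
```

jog_arm --series '[[-1,[0,0,0],[0,0,0]]]'

```text
time: 18.53
tool_pos: [0.5725, -0.257, 0.0432]
tool_rot: [-3.14, -0.003, 3.073]
contact_force: [-0.6, 0.2, -6.9]
opening: 0.0574
```

```bash
python3 - <<'E'
from h import *
c=grab('scene','12'); cv2.imwrite('pics/crop13.png',cv2.resize(c['img'][80:220,150:340,::-1],None,fx=4,fy=4))
E
```

```text
(no output)
```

View pics/crop13.png

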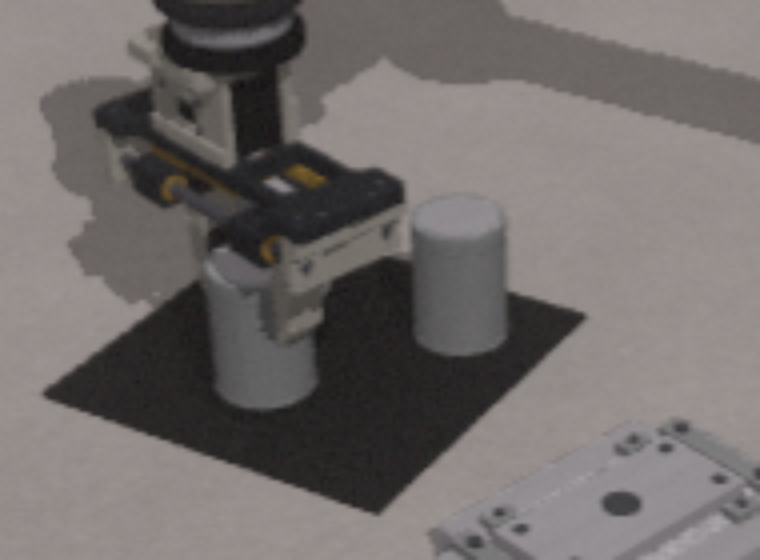

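Tin a weighs about 6.7 N, or 0.68 kg. That is over 0.62 kg, and the other two must be at most 4.4 N, so it's the heaviest. The picture shows it lifted and upright. Carrying it over the plate.

jog_arm --series '[[-1,[0,0,-0.015],[0,0,0]],[-1,[0,0,-0.04],[0,0,0]],[-1,[0,0,-0.07],[0,0,0]],[-1,[0,0,-0.1],[0,0,0]],[-1,[0,0,-0.125],[0,0,0]],[-1,[0,0,-0.135],[0,0,0]],[-1,[0,0,-0.1375],[0,0,0]],[-1,[0,0,-0.1375],[0,0,0]]]'

```text
time: 19.25
tool_pos: [0.5728, -0.2568, 0.1806]
tool_rot: [-3.14, -0.003, 3.073]
contact_force: [-0.3, 0.1, -7.9]
opening: 0.0576
```

```bash
python3 - <<'E'
from h import *
go([.5285,-.019,.1807],3.073)
E
```

```text
t 19.25 pos [ 0.5728 -0.2568  0.1806] rot [-3.1402e+00 -2.6000e-03  3.0728e+00] shift [ 0.0606  0.2341 -0.0003] turn [-0.0014 -0.0026 -0.0002] F [-0.25  0.1  -7.93] op 0.0576
```

jog_arm --series '[[-1,[0.003,0.012,0],[0,0,0]],[-1,[0.009,0.035,0],[0,0,0]],[-1,[0.016,0.062,0],[0,0,0]],[-1,[0.024,0.092,0],[0,0,0]],[-1,[0.032,0.122,0],[0,0,0]],[-1,[0.039,0.152,0],[0,0,0]],[-1,[0.047,0.182,0],[0,0,0]],[-1,[0.053,0.207,0],[0,0,0]],[-1,[0.058,0.225,0],[0,0,0]],[-1,[0.06,0.232,0],[0,0,0]],[-1,[0.0605,0.234,0],[0,0,0]],[-1,[0.0605,0.234,0],[0,0,0]]]'

```text
time: 20.25
tool_pos: [0.5281, -0.0189, 0.1797]
tool_rot: [-3.14, -0.004, 3.074]
contact_force: [-0.0, -0.4, -7.3]
opening: 0.0577
```

jog_arm --series '[[-1,[0,0,0],[0,0,0]],[-1,[0,0,0],[0,0,0]],[-1,[0,0,0],[0,0,0]],[-1,[0,0,0],[0,0,0]],[-1,[0,0,0],[0,0,0]],[-1,[0,0,0],[0,0,0]],[-1,[0,0,0],[0,0,0]],[-1,[0,0,0],[0,0,0]]]'

```text
time: 20.92
tool_pos: [0.5287, -0.0194, 0.1808]
tool_rot: [-3.14, -0.002, 3.073]
contact_force: [-0.7, 0.2, -6.7]
opening: 0.0578
```

```bash
python3 - <<'E'
from h import *
go([.5285,-.019,.1807],3.073)
c=grab('scene','13')
P=cloud(c); q=P.reshape(-1,3)
k=q[(np.hypot(q[:,0]-.5285,q[:,1]+.019)<.04)&(q[:,2]>.10)&(q[:,2]<.2)]; print('tin min z',np.sort(k[:,2])[:5])
m=(abs(P[...,0]-.538)<.09)&(abs(P[...,1]-.308)<.07)&(P[...,2]>.018)&(P[...,2]<.045)
print(cv2.minAreaRect((P[m][:,:2]*1000).astype(np.float32)),np.median(P[m][:,2]))
print(np.abs(status.observe()['qvel']).max())
E
```

```text
t 20.92 pos [ 0.5287 -0.0194  0.1808] rot [-3.1401e+00 -2.3000e-03  3.0727e+00] shift [0.0003 0.0003 0.0001] turn [-0.0015 -0.0023 -0.0003] F [-0.73  0.18 -6.7 ] op 0.0578
tin min z [0.1604473  0.16077387 0.16077642 0.1609172  0.16097661]
((536.66796875, 309.0705871582031), (62.71286392211914, 134.38426208496094), 75.39469146728516) 0.02519412201739979
0.001972879470245303
```

View pics/scene_13.png

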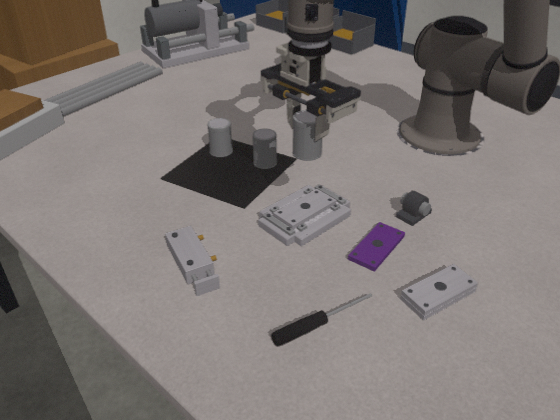

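The tin is held upright at scene (308,137) with its bottom at z≈0.160. The plate is in the nest at (305,208), the other two tins are upright at (220,137) and (264,148), and everything else is in place. Handing in.

```bash
python3 -c "
from cell import job
print(job.hand_in())"
```

```text
the job is handed in; nothing more can be done
None
```

The top plate is in the nest and let go of, and the job was handed in with the heaviest tin held over the middle of it. Robot time was about 21 s of the 70 s allowed; the hand-in gave no verdict.

- **Plate:** it lies flat in the nest. Its centre hole measures (0.528, −0.019), within about 1 mm of the nest centre, and the plane fit to its top slopes less than 0.01 rad.
- **Tins:** the one I kept pulls about 6.7 N (around 0.68 kg). The first one I lifted pulls about 1.6 N, and I put it back upright. I did not lift the third: only the heaviest can weigh over 0.62 kg, and the others must be 0.45 kg or less.
- **Final pose:** the tin is still and upright over the plate centre, its bottom at z ≈ 0.160 m. The other two tins stand on the mat, the two lower plates have not visibly moved, and the other things look undisturbed.

**What went wrong or disagreed:**
- My first grasp of the plate closed on nothing. The fingertips sit about 24 mm higher than the reported TCP height. I measured this in the depth image and corrected for it; the stack was not disturbed.
- The scene camera's depth reads 1–1.5 mm high, within about the stated calibration.

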